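# Check the band saw's emergency stop

### The job

Check the band saw's emergency stop, the red three-lobed mushroom on the yellow box: press it straight in with a fingertip until it latches, and let go so that it is seen to stay down by itself. Then release it: without gripping it, push the head round clockwise with a fingertip until it springs back out, and leave it fully out. Do not press any other button, and leave the tools, the glue and the work where they lie.

Things in the scene. Friction and masses are not known exactly. Their poses are not given: they have to be found in the camera images.
- stop (a joint): how far the red mushroom head is pushed in, m: 0 = fully out, hard stop at 0.010. It moves straight down. A spring pushes it out with 4 N at 0 growing to 8 N at 0.010; the latch adds up to about 2 N on the way. It clicks in at about 0.0085 and, let go, stays latched at about 0.008 or a little more.
- stop_head (a joint): how far the red mushroom head is turned, rad: 0 = rest, positive = clockwise seen from above, end stop at 0.80 (46 degrees). A light spring turns it back (0.02 N m at rest, 0.06 N m at the end stop). A latched head lets go at about 0.5 and springs out by itself, then turns back to 0 when the finger leaves it.
- stop_top (a point): middle of the slightly domed top of the red mushroom head, on the axis of the head, which is vertical; it moves with the head. The top is 107 mm above the table when out. The head's round core is 41 mm across; its three lobes bring it to 64 mm across; underneath, it is 19 mm below this point. The flat yellow lid lies 37 mm below this point when the head is out, and 29 mm when latched.
- stop_lobe1: lobe 1 of the red head, pointing at the green start button. Origin on its middle line, 25 mm from the head's axis, half-way up, 12 mm below stop_top; x points straight out, z up. 13 mm wide, upright flanks, 13.5 mm high; its rounded end is 32 mm from the axis. To turn the head clockwise, push the lobe's +y flank towards its -y side.
- stop_lobe2: lobe 2, the same, 120 degrees counter-clockwise from lobe 1 seen from above. Between neighbouring lobes is an open valley, down to the round core (20.5 mm in radius): 30 mm clear between the flanks at 25 mm from the axis
- stop_lobe3: lobe 3, the same, 240 degrees counter-clockwise from lobe 1 seen from above
- saw_station: the band saw's control station, fixed: a yellow-lidded grey box 176 x 98 mm, 70 mm high, with the red mushroom head, a small white lamp and a green start button on its lid. Origin: centre of its underside on the table; x runs along its length (from the head towards the start button), z up. The head's axis is at x = -36 mm, y = 0, the start button's at x = 54 mm, y = 0.
- start (a joint): travel of the green round start button on the yellow box (26 mm across, stands 17 mm above the lid), m: 0 = out, 0.005 = pressed. Leave it alone.
- dust_switch: the dust extractor's switch, another fixed box, grey with a black panel, 140 x 80 mm, 52 mm high, with a flat red and a flat green button along its middle line whose tops are 71 mm above the table. Origin: centre of its underside; x along its length. Leave it alone.
- dust_off (a joint): travel of the flat red button of the dust extractor's switch, m: 0 = out. Leave it alone.
- dust_on (a joint): travel of the flat green button of the dust extractor's switch, m: 0 = out. Leave it alone.
- neck_blank: loose guitar neck blank, wood, lying at the right side, heel towards the robot: 530 mm long, 58 to 74 mm wide, 24 mm thick, with a heel block 86 mm high at that end. Origin under the middle of its shaft.
- tape_measure: loose yellow tape measure, 68 x 40 x 64 mm high, behind the yellow box. Origin at the centre of its underside.
- pencil: loose red pencil, 9 mm thick, 168 mm long along its y axis, in front of the yellow box. Origin under its middle.
- ear_defenders: loose red ear defenders with a black band, about 175 x 200 x 76 mm high, behind the grey switch box. Origin on the table between the two cups.
- glue_bottle: loose white glue bottle, 60 mm across, 155 mm high, standing at the left side. Origin at the centre of its underside.
- try_square: loose try square, wooden stock 115 x 22 x 18 mm and steel blade 150 mm, lying at the left side. Origin under the middle of the stock.
- push_stick: loose wooden push stick, about 290 mm long, 12 mm thick, lying between the two boxes. Origin under it.

How it is judged:
By the outcome, as a careful person would: the job done as asked, in the order asked, and still so for the second after the job is handed in, with the robot touching nothing.
It also fails if it takes over 51 s, if anything falls off the work surface, if the arm or the gripper's body presses on something with over 40 N, if the wrist force passes 120 N, or if a joint passes its speed limit or range.

### The arm

A 6-joint arm with a two-finger parallel gripper is mounted at the origin on the work surface. World frame = base frame: x ahead of the robot, y to its left, z up, the work surface at z = 0. Lengths are in mm, angles in degrees, forces in N, time in s.
With the tool pointing down it reaches from about 325 to 750 mm from the base axis. Payload 7.6 kg.
Tool frame: the origin (TCP) lies midway between the tips of the shut fingers; the grasp point (between the pads) lies 19 mm behind it (r.tcp_to_grasp is the z of the grasp point in the tool frame, in mm); z points along the fingers, x is the direction in which the jaws open and shut, and the axes are right-handed (so a half turn about z gives the same grasp; the last joint's range is limited). The gripper opens to 85 mm and grips with 20 to 120 N. Pads are 22 mm wide; open, the fingers measure 114 mm over their backs; the gripper's body (76 mm by 85 mm) begins 54 mm behind the grasp point. The pads swing forward as they close: fully open they stand 13 mm farther back than shut.
Start: joints at [-76.278, 2.991, 80.254, -0, 96.75, -4.028], TCP at [160.08, -500.02, 231.323] pointing down, gripper open.
Joint ranges: [-166.34, 166.34], [-52.06, 124.39], [6.96, 135.62], [-60.46, 240.46], [14.63, 156.25], [-167.68, 167.68]. Speed limits (degrees/s): [147.25, 147.25, 172.46, 180, 180, 180].

### API

Orientations are given as a 3x3 rotation matrix whose columns are the frame's x, y, z axes.
In Python, from workcell import r gives the robot as it stands.
- The arm moves only by the tool drive_tool, never from a script. Its argument "commands" is a list of rows, each a list of 3 entries, a list of its own where there are three numbers: the shift along the tool's x, y, z scaled (see below), then the turn, a rotation vector about the tool's x, y, z scaled (see below), then the gripper's target within -1 to 1 (fully open at 1, half-way at 0, shut at -1). A call has 1 to 12 rows; each row shifts and turns the commanded pose from where the row before left it, along the tool's axes as they then stand; what a row does not reach is not made up. The controller multiplies each number of a shift by 0.15 m and each number of a turn by 120 degrees. A row lasts 1/10 s, in which the tool goes at most 50 mm and 8.59 degrees, less where a joint would pass 70% of its speed; a pose out of reach is approached as far as the arm can. A call with a number of a shift or a turn outside -1 to 1 is refused whole. A call with a gripper value outside its range is refused whole. The fingers move at their own pace and stop on an object; the grip force is fixed at half the most. Time passes only in rows, so rows that do not move let the fingers close. It gives the time, the measured TCP pose, the force and the opening at its end, in the units of the state.
- r.read_state(): the state, without advancing time (a new reading comes with each control period).
- r.capture(name): name is "side" or "top" or "wrist"; returns the picture (400x640x3 uint8, blue, green, red); there is no depth.
- r.camera_info(name): a dict with "vfov" (degrees; the focal length in pixels is half the picture's height over the tangent of half this angle, whatever the lens; pixels are square), "cx", "cy" (the principal point, pixels), "origin" and "attitude" of the camera in the world. Camera axes: x right, y up, looking along -z (the intrinsics and any distortion apply to the point x, -y, -z); pixel columns grow to the right and rows downward; lengths in mm; the calibration is good to about 2 mm. A picture is of the moment at which its call begins: read the wrist's pose just before it. camera_info takes no time and is no camera call; for the wrist camera it gives the pose at the moment of the call.
- r.close_job(): hands the job in, once; it reports no verdict.
Trained networks look in the newest picture that a camera, given by its name, has taken for a name from the list of things; names that differ only in an ending like _2 or _b are one class to them, and where a whole thing is asked for, a point or a joint stands for the part that bears it (a point fixed in the world has none). Each returns a list of dicts, best first, with "score" (0 to 1); they miss things now and then, are a little off and sometimes report something else, mostly with a low value. They report only what shows in the picture. A call takes as long as a camera call.
- r.cut_out(camera, query): "mask" (400x640 bool, what is visible of it) and "uv" ([column, row] in pixels, amid what is visible of it).
The state is a dict: "t": time; "joint_positions": joint angles; "qd": joint speeds; "effort": joint torques, N m; "tcp_pos": TCP position; "tool_rot": TCP orientation; "wrist_force": force on the tool from outside, world axes, zero at the start; "ft_torque": the same for the moment, N m; "finger_gap": opening from 0.0 (shut) to 1.0 (fully open).
Only numpy, scipy, OpenCV 4.12 (cv2) and the standard library are available. Lean on these libraries where they do the work, as an engineer would, in place of code of your own. Each camera call takes 0.05 s, during which the arm holds its last target. There are 200 camera calls.

## Working session

There is one attempt and no reset: what is moved stays moved. The work goes in short steps, Python scripts to look and compute and a tool call to move; the robot and the scene stay as the last step left them, time stands still between calls to the robot, and variables do not carry over. Pictures are saved under pics/ and viewed, about 8 in all and at most 12, crops included, and the job is handed in when it is done.

Besides the shell and the picture viewer there is one more tool, called after "Call:" in YAML: its name, and indented under it one key for each argument. drive_tool: Moves the arm, as the interface text tells. Its arguments: {"type":"object","properties":{"commands":{"type":"array","items":{"type":"array"}}},"required":["commands"]}

```bash
ls; mkdir -p pics
cat > h.py <<'E'
import numpy as np, cv2
from workcell import r
def ray(cam,uv,info=None):
    i=info or r.camera_info(cam); f=200/np.tan(np.radians(i["vfov"])/2)
    d=np.array([(uv[0]-i["cx"])/f,-(uv[1]-i["cy"])/f,-1.])
    return np.array(i["origin"]),np.array(i["attitude"])@d
def at_z(cam,uv,z,info=None):
    o,d=ray(cam,uv,info); return o+d*(z-o[2])/d[2]
def proj(cam,p,info=None):
    i=info or r.camera_info(cam); f=200/np.tan(np.radians(i["vfov"])/2)
    q=np.array(i["attitude"]).T@(np.array(p)-np.array(i["origin"]))
    return i["cx"]+f*q[0]/-q[2], i["cy"]-f*q[1]/-q[2]
E
python3 - <<'E'
from h import *
np.set_printoptions(precision=2,suppress=True)
for c in("top","side"):
    i=r.camera_info(c);print(c,{k:(np.round(v,3).tolist()) for k,v in i.items() if not isinstance(v,str)})
    im=r.capture(c);cv2.imwrite(f"pics/{c}0.png",im)
    for q,z in (("stop",100),("start",87),("saw_station",70),("stop_lobe1",95)):
        for d in r.cut_out(c,q)[:2]: print(q,round(d["score"],2),d["uv"],d["mask"].sum(),at_z(c,d["uv"],z))
s=r.read_state();print(s["t"],s["tcp_pos"],np.array(s["tool_rot"]))
E
```

```text
pics
top {'vfov': 53.142, 'cx': 328.122, 'cy': 205.084, 'origin': [350.812, -31.687, 1103.226], 'attitude': [[0.04, 0.979, -0.2], [-0.999, 0.039, -0.01], [-0.002, 0.201, 0.98]]}
saw_station 0.93 [262.5, 219.1] 2940 [517.76 148.94  70.  ]
stop_lobe1 0.67 [359.4, 154.9] 1526 [695.46 -98.62  95.  ]
stop_lobe1 0.3 [252.0, 256.5] 168 [417.79 163.92  95.  ]
side {'vfov': 46.12, 'cx': 316.595, 'cy': 199.786, 'origin': [10.958, 909.756, 1207.129], 'attitude': [[-0.867, 0.343, -0.36], [-0.497, -0.624, 0.603], [-0.018, 0.702, 0.712]]}
stop 0.76 [303.2, 249.6] 173 [502.16 173.47 100.  ]
stop 0.53 [308.2, 248.6] 175 [490.98 162.9  100.  ]
start 0.46 [292.3, 233.2] 54 [571.48 125.37  87.  ]
saw_station 0.77 [300.8, 255.0] 2176 [511.08 175.03  70.  ]
0.5 [ 160.08 -500.01  231.29] [[ 0.3  -0.95  0.  ]
 [-0.95 -0.3  -0.  ]
 [ 0.   -0.   -1.  ]]
```

Run:
```python
import cv2,numpy as np
a=cv2.imread("pics/top0.png");b=cv2.imread("pics/side0.png")
cv2.imwrite("pics/v1.png",cv2.resize(a,(800,500)))
c=np.hstack([cv2.resize(a[170:290,190:310],(400,400),interpolation=2),cv2.resize(b[190:310,240:360],(400,400),interpolation=2)])
cv2.imwrite("pics/v2.png",c)
```

```text
(no output)
```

View pics/v1.png

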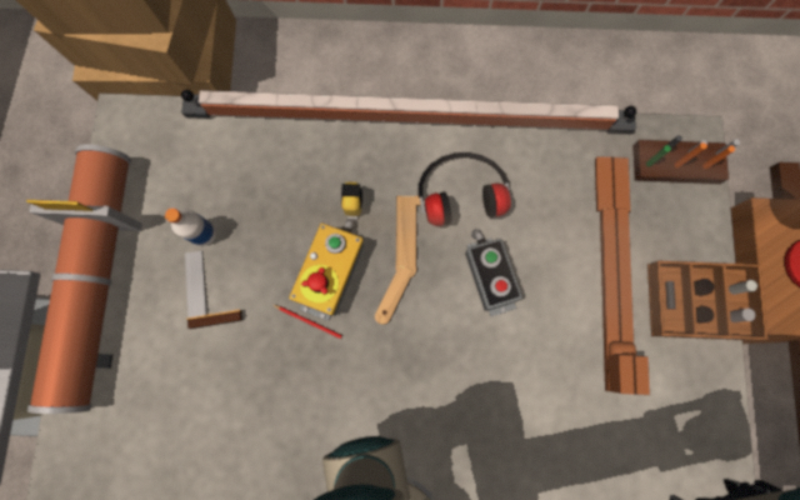

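View pics/v2.png

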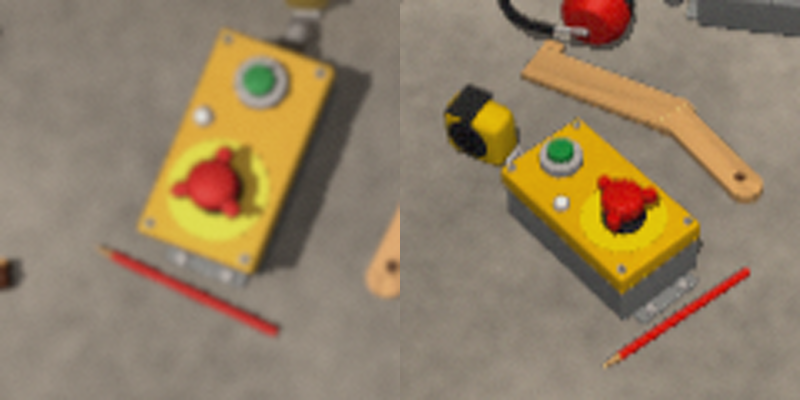

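Top crop: the red head is at about full-picture pixel (254,226) with one lobe towards the green start button (268,194). The pencil lies in front, the tape measure behind.

Run:
```python
from h import *
np.set_printoptions(precision=2,suppress=True)
print(r.camera_info("top").keys())
for c in("top","side"):
    im=cv2.imread(f"pics/{c}0.png");hsv=cv2.cvtColor(im,cv2.COLOR_BGR2HSV)
    x0,y0=(190,170) if c=="top" else (240,190)
    sub=hsv[y0:y0+72,x0:x0+120] if c=="top" else hsv[y0+45:y0+75,x0+50:x0+90]
    if c=="side": x0+=50;y0+=45
    H,S,V=cv2.split(sub)
    for n,m,z in(("red",((H<8)|(H>172))&(S>150)&(V>60),97),("green",(H>45)&(H<85)&(S>90),87),):
        k,l,st,ce=cv2.connectedComponentsWithStats(m.astype(np.uint8))
        for j in range(1,k):
            if st[j,4]>40:
                uv=ce[j]+[x0,y0];print(c,n,st[j,4],uv,at_z(c,uv,z))
```

```text
dict_keys(['vfov', 'cx', 'cy', 'origin', 'attitude'])
top red 219 [253.61 225.12] [497.   165.68  97.  ]
top green 52 [267.5 193.5] [583.11 137.89  87.  ]
side red 162 [306.67 250.2 ] [493.18 168.37  97.  ]
```

```bash
cat >> h.py <<'E'
def step(goal,yaw=None):
    "total shift in present tool axes (mm), yaw turn about tool z (deg)"
    s=r.read_state();R=np.array(s["tool_rot"]);d=R.T@(np.array(goal)-s["tcp_pos"])
    y=np.degrees(np.arctan2(R[1,0],R[0,0]))
    t=None if yaw is None else -((yaw-y+180)%360-180)
    print("t",s["t"],"tcp",np.round(s["tcp_pos"],2),"yaw",round(y,2),"F",np.round(s["wrist_force"],2),"M",np.round(s["ft_torque"],2),"gap",round(s["finger_gap"],3),"tilt",np.round(R[:,2],4))
    print("shift mm",np.round(d,2),"norm",round(np.linalg.norm(d),1),"units(/150)",np.round(d/150,4),"turn deg",t, "units(/120)",None if t is None else round(t/120,4))
E
python3 - <<'E'
from h import *
np.set_printoptions(precision=3,suppress=True)
i=r.camera_info("wrist");s=r.read_state();R=np.array(s["tool_rot"])
print(i["vfov"],i["cx"],i["cy"],R.T@(np.array(i["origin"])-s["tcp_pos"]),"\n",R.T@i["attitude"])
step([495,167,231])
E
```

```text
62.24794497906684 319.3195628473824 196.54382184963796 [  -0.472  -71.019 -142.551] 
 [[ 1.    -0.001 -0.   ]
 [-0.001 -0.96  -0.279]
 [ 0.     0.279 -0.96 ]]
t 0.5 tcp [ 160.08 -500.01  231.29] yaw -72.25 F [ 0.03  0.12 -0.93] M [0.01 0.04 0.03] gap 0.999 tilt [ 0. -0. -1.]
shift mm [-533.16 -522.31    0.28] norm 746.4 units(/150) [-3.554 -3.482  0.002] turn deg None units(/120) None
```

Call:
drive_tool:
  commands:
    - [[-0.237, -0.232, 0], [0, 0, 0], -1]
    - [[-0.237, -0.232, 0], [0, 0, 0], -1]
    - [[-0.237, -0.232, 0], [0, 0, 0], -1]
    - [[-0.237, -0.232, 0], [0, 0, 0], -1]
    - [[-0.237, -0.232, 0], [0, 0, 0], -1]
    - [[-0.237, -0.232, 0], [0, 0, 0], -1]
    - [[-0.237, -0.232, 0], [0, 0, 0], -1]
    - [[-0.237, -0.232, 0], [0, 0, 0], -1]
    - [[-0.237, -0.232, 0], [0, 0, 0], -1]
    - [[-0.237, -0.232, 0], [0, 0, 0], -1]
    - [[-0.237, -0.232, 0], [0, 0, 0], -1]
    - [[-0.237, -0.232, 0], [0, 0, 0], -1]

```text
t: 1.7
tcp_pos: [428.3, 35.8, 231.6]
tool_rot: [[0.305, -0.952, 0.001], [-0.952, -0.305, -0.0], [0.001, -0.001, -1.0]]
wrist_force: [0.6, -1.3, 0.1]
finger_gap: -0.002
```

Call:
drive_tool:
  commands:
    - [[-0.237, -0.232, 0], [0, 0, 0], -1]
    - [[-0.2, -0.2, 0], [0, 0, 0], -1]
    - [[-0.1, -0.1, 0], [0, 0, 0], -1]
    - [[-0.1, -0.1, 0], [0, 0, 0], -1]
    - [[0, 0, 0], [0, 0, 0], -1]
    - [[0, 0, 0], [0, 0, 0], -1]

```text
t: 2.3
tcp_pos: [488.7, 153.4, 231.1]
tool_rot: [[0.305, -0.952, -0.001], [-0.952, -0.305, -0.0], [0.0, 0.001, -1.0]]
wrist_force: [0.1, -0.4, 0.9]
finger_gap: -0.001
```

```bash
cat > look.py <<'E'
import sys
from h import *
np.set_printoptions(precision=2,suppress=True)
i=r.camera_info("wrist");im=r.capture("wrist");cv2.imwrite(f"pics/{sys.argv[1]}.png",im)
hsv=cv2.cvtColor(im,cv2.COLOR_BGR2HSV);H,S,V=cv2.split(hsv)
for n,m,z in(("red",((H<8)|(H>172))&(S>150)&(V>60),95),("green",(H>45)&(H<85)&(S>90),87)):
    k,l,st,ce=cv2.connectedComponentsWithStats(m.astype(np.uint8))
    for j in range(1,k):
        if st[j,4]>200: print(n,st[j],ce[j],at_z("wrist",ce[j],z,i))
E
python3 look.py w1; python3 -c "
from h import *
step([495,167,150],-72)"
```

```text
red [ 567   13   73   85 4755] [608.09  57.88] [655.36 -29.52  95.  ]
red [ 270  141   61   64 2052] [305.85 171.43] [496.81 168.53  95.  ]
red [216 168  94  74 779] [262.1  204.78] [456.35 196.43  95.  ]
green [356  66  31  32 773] [370.85  81.85] [582.78 139.72  87.  ]
t 2.35 tcp [488.69 153.   231.24] yaw -72.26 F [ 0.02 -0.18 -0.09] M [-0.04 -0.03  0.01] gap 0.0 tilt [-2.e-04 -4.e-04 -1.e+00]
shift mm [-11.44 -10.3   81.24] norm 82.7 units(/150) [-0.0762 -0.0686  0.5416] turn deg -0.25716442790354677 units(/120) -0.0021
```

View pics/w1.png

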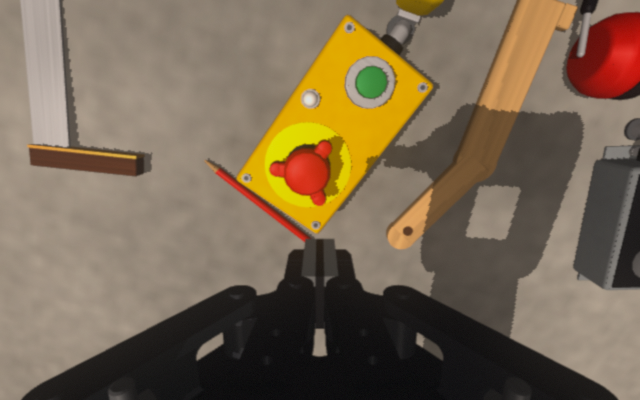

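Wrist view: head core at about (307,173), lobes at (324,148), (277,170) and (320,199), green start button at (371,82), shut fingertips at about (320,240). Next: fit the lid and core, and measure the fingertip's width.

```bash
cat > fit.py <<'E'
import sys
from h import *
np.set_printoptions(precision=2,suppress=True)
def fit(im,i,top):
    H,S,V=cv2.split(cv2.cvtColor(im,cv2.COLOR_BGR2HSV))
    m=((H>17)&(H<34)&(S>150)&(V>110)).astype(np.uint8)
    k,l,st,ce=cv2.connectedComponentsWithStats(m);j=1+st[1:,4].argmax()
    c=max(cv2.findContours((l==j).astype(np.uint8),0,1)[0],key=cv2.contourArea)
    P=np.array([at_z("wrist",q[0],70,i)[:2] for q in c],np.float32)
    rc=cv2.minAreaRect(P);print("lid",rc)
    m=(((H<8)|(H>172))&(S>150)&(V>60)).astype(np.uint8)
    k,l,st,ce=cv2.connectedComponentsWithStats(m)
    j=min((j for j in range(1,k) if st[j,4]>400),key=lambda j:np.hypot(*(at_z("wrist",ce[j],95,i)[:2]-[495,167])))
    b=(l==j).astype(np.uint8);b=cv2.resize(b*255,None,fx=4,fy=4,interpolation=2);
    D=cv2.distanceTransform((b>127).astype(np.uint8),2,5);_,mx,_,p=cv2.minMaxLoc(D)
    uv=(np.array(p)+.5)/4-.5;print("core px",uv,"r",mx/4,"z95",at_z("wrist",uv,95,i),"z100",at_z("wrist",uv,100,i))
    # lobe directions: mass outside core radius, on plane z=95
    ys,xs=np.nonzero(l==j);Q=np.array([at_z("wrist",q,top-9,i)[:2] for q in zip(xs,ys)])
    return Q
if __name__=="__main__":
    i=r.camera_info("wrist");im=cv2.imread(f"pics/{sys.argv[1]}.png");top=float(sys.argv[2]);Q=fit(im,i,top)
    c=np.array([float(v) for v in sys.argv[3].split(",")]);d=Q-c;rr=np.hypot(*d.T);a=np.degrees(np.arctan2(d[:,1],d[:,0]))
    o=rr>25
    print("lobe phase mod120",np.degrees(np.angle(np.exp(3j*np.radians(a[o])).mean()))/3, "area out",o.sum(),"rmax",np.percentile(rr,99))
E
python3 fit.py w1 107 496.5,168
python3 - <<'E'
from h import *
i=r.camera_info("wrist");s=r.read_state();R=np.array(s["tool_rot"])
im=cv2.imread("pics/w1.png")
im=cv2.resize(im[130:290,240:400],None,fx=5,fy=5,interpolation=cv2.INTER_CUBIC);im=cv2.convertScaleAbs(im,alpha=1.6,beta=30)
for x,y in((0,0),(7,0),(-7,0),(14.5,0),(-14.5,0),(0,-11),(0,11)):
    u=proj("wrist",s["tcp_pos"]+R@[x,y,0],i); print(x,y,np.round(u,1))
    cv2.circle(im,(int((u[0]-240)*5),int((u[1]-130)*5)),3,(255,0,255),-1)
cv2.imwrite("pics/v3.png",im[150:750])
E
```

```text
lid ((531.305419921875, 156.43753051757812), (96.84127807617188, 174.38662719726562), 71.62064361572266)
core px [305.62 172.62] r 20.531394958496094 z95 [495.73 167.99  95.  ] z100 [496.81 168.12 100.  ]
lobe phase mod120 -18.472527525234927 area out 233 rmax 30.071799909830002
0 0 [320.2 256.5]
7 0 [335.  256.5]
-7 0 [305.4 256.5]
14.5 0 [350.8 256.5]
-14.5 0 [289.6 256.5]
0 -11 [320.2 235. ]
0 11 [320.2 277.3]
```

View pics/v3.png

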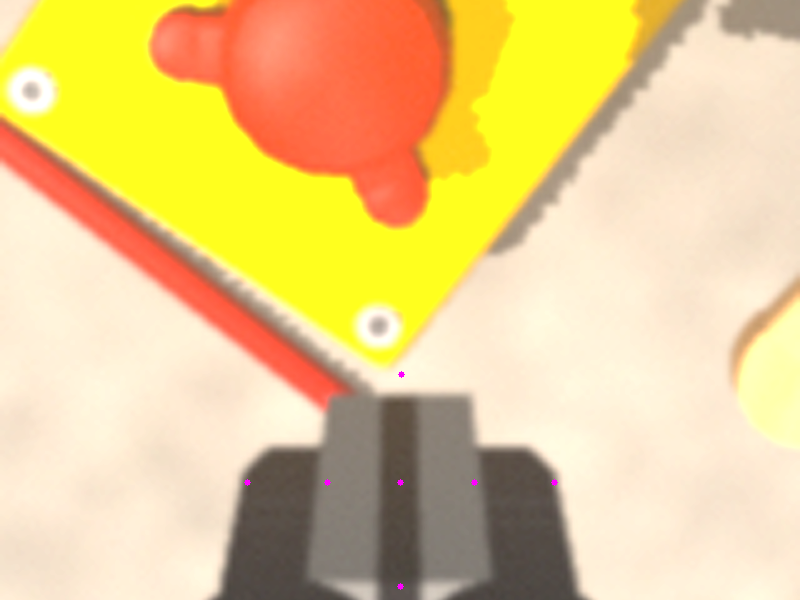

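Lid, core and start button agree: the head axis is at (496.8,167.9), station yaw -18.4°. The pads are about 14 mm across when shut. I'll go above the head and then press.

Call:
drive_tool:
  commands:
    - [[-0.039, -0.041, 0.1], [0, 0, 0], -1]
    - [[-0.039, -0.041, 0.2], [0, 0, 0], -1]
    - [[0, 0, 0.2], [0, 0, 0], -1]
    - [[0, 0, 0.2], [0, 0, 0], -1]
    - [[0, 0, 0.087], [0, 0, 0], -1]
    - [[0, 0, 0], [0, 0, 0], -1]
    - [[0, 0, 0], [0, 0, 0], -1]

```text
t: 3.05
tcp_pos: [497.6, 168.3, 114.3]
tool_rot: [[0.305, -0.953, 0.001], [-0.953, -0.305, 0.0], [0.0, -0.002, -1.0]]
wrist_force: [0.4, 0.6, 1.3]
finger_gap: -0.002
```

```bash
python3 -c "
from h import *
step([496.8,167.9,98])"; python3 look.py w2 | grep -v green
```

```text
t 3.05 tcp [497.59 168.35 114.3 ] yaw -72.27 F [0.41 0.62 1.29] M [ 0.04  0.04 -0.04] gap -0.002 tilt [ 1.5e-03  3.0e-04 -1.0e+00]
shift mm [ 0.18  0.91 16.3 ] norm 16.3 units(/150) [0.0012 0.0061 0.1087] turn deg None units(/120) None
red [ 286  196   76   66 1971] [333.16 226.02] [507.21 164.28  95.  ]
red [188 213  27  24 291] [201.52 224.18] [487.25 230.    95.  ]
red [261 230  23  21 407] [272.41 239.92] [489.96 192.41  95.  ]
```

Call:
drive_tool:
  commands:
    - [[0, 0.006, 0.03], [0, 0, 0], -1]
    - [[0, 0, 0.02], [0, 0, 0], -1]
    - [[0, 0, 0.02], [0, 0, 0], -1]
    - [[0, 0, 0.014], [0, 0, 0], -1]
    - [[0, 0, 0.01], [0, 0, 0], -1]
    - [[0, 0, 0], [0, 0, 0], -1]
    - [[0, 0, 0], [0, 0, 0], -1]

```text
t: 3.8
tcp_pos: [496.7, 168.3, 100.1]
tool_rot: [[0.305, -0.952, 0.002], [-0.952, -0.305, 0.0], [0.0, -0.002, -1.0]]
wrist_force: [-1.2, -0.1, 5.7]
finger_gap: 0.004
```

Call:
drive_tool:
  commands:
    - [[0, 0, 0.006], [0, 0, 0], -1]
    - [[0, 0, 0.004], [0, 0, 0], -1]
    - [[0, 0, 0.002], [0, 0, 0], -1]
    - [[0, 0, 0], [0, 0, 0], -1]

```text
t: 4.2
tcp_pos: [496.8, 168.2, 98.4]
tool_rot: [[0.305, -0.952, 0.002], [-0.952, -0.305, 0.0], [0.0, -0.002, -1.0]]
wrist_force: [-1.5, -0.2, 7.3]
finger_gap: -0.001
```

Call:
drive_tool:
  commands:
    - [[0, 0, 0.004], [0, 0, 0], -1]
    - [[0, 0, 0], [0, 0, 0], -1]
    - [[0, 0, 0], [0, 0, 0], -1]

```text
t: 4.5
tcp_pos: [496.8, 168.2, 97.9]
tool_rot: [[0.305, -0.952, 0.002], [-0.952, -0.305, 0.0], [0.0, -0.002, -1.0]]
wrist_force: [-1.1, -1.5, 6.0]
finger_gap: 0.003
```

Call:
drive_tool:
  commands:
    - [[0, 0, 0.004], [0, 0, 0], -1]
    - [[0, 0, 0], [0, 0, 0], -1]
    - [[0, 0, 0], [0, 0, 0], -1]

```text
t: 4.8
tcp_pos: [496.8, 168.2, 97.3]
tool_rot: [[0.305, -0.952, 0.002], [-0.952, -0.305, 0.0], [0.0, -0.002, -1.0]]
wrist_force: [-1.4, -0.4, 5.4]
finger_gap: -0.006
```

Call:
drive_tool:
  commands:
    - [[0, 0, 0.004], [0, 0, 0], -1]
    - [[0, 0, 0], [0, 0, 0], -1]
    - [[0, 0, 0], [0, 0, 0], -1]

```text
t: 5.1
tcp_pos: [496.8, 168.2, 96.9]
tool_rot: [[0.305, -0.952, 0.002], [-0.952, -0.305, 0.0], [0.0, -0.002, -1.0]]
wrist_force: [-1.8, -0.2, 7.4]
finger_gap: 0.005
```

Call:
drive_tool:
  commands:
    - [[0, 0, -0.1], [0, 0, 0], -1]
    - [[0, 0, -0.2], [0, 0, 0], -1]
    - [[0, 0, -0.1], [0, 0, 0], -1]
    - [[-0.177, 0.153, 0], [0, 0, 0], -1]
    - [[0, 0, 0], [0, 0, -0.0454], -1]
    - [[0, 0, 0], [0, 0, -0.0454], -1]
    - [[0, 0, 0], [0, 0, 0], -1]
    - [[0, 0, 0], [0, 0, 0], -1]

```text
t: 5.9
tcp_pos: [466.2, 186.4, 155.3]
tool_rot: [[0.477, -0.879, -0.0], [-0.879, -0.477, -0.0], [0.0, 0.0, -1.0]]
wrist_force: [0.6, 0.4, 0.6]
finger_gap: -0.002
```

```bash
python3 look.py w3;python3 fit.py w3 99 496.8,168; python3 -c "
from h import *
step([466.8,186.3,80],-61.4)"
```

```text
red [ 322  150   86   80 3546] [367.57 184.06] [498.4  169.64  95.  ]
red [233 157  78  86 956] [271.03 199.08] [460.43 218.78  95.  ]
green [ 457   63   46   44 1556] [479.3   84.47] [582.62 140.17  87.  ]
lid ((531.3692626953125, 157.96092224121094), (96.9438247680664, 173.2201385498047), 71.74169921875)
core px [368.12 185.88] r 27.17597007751465 z95 [497.59 168.69  95.  ] z100 [498.35 169.97 100.  ]
lobe phase mod120 -18.334619976657486 area out 408 rmax 30.222337926115724
t 5.95 tcp [466.26 186.31 155.3 ] yaw -61.49 F [ 0.46  0.31 -0.46] M [ 0.03  0.01 -0.01] gap -0.004 tilt [-3.e-04 -2.e-04 -1.e+00]
shift mm [ 0.27 -0.49 75.3 ] norm 75.3 units(/150) [ 0.0018 -0.0033  0.502 ] turn deg -0.09272957694724937 units(/120) -0.0008
```

View pics/w3.png

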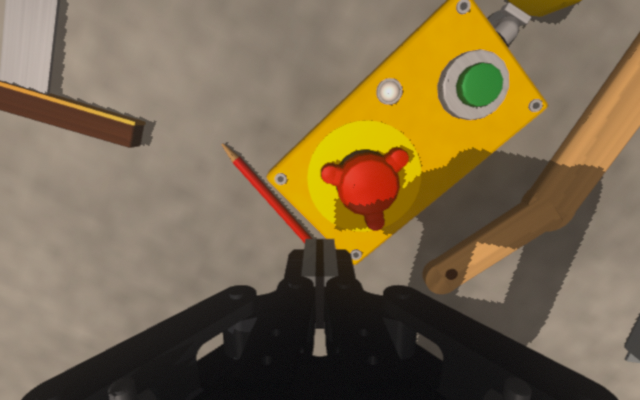

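Wrist view: the head at (368,185) turned as before (lobes at -18.3° + 120°·k), and it looks lower. The side camera can confirm the latch.

Run:
```python
from h import *
for n in range(2):
    im=r.capture("side")
cv2.imwrite("pics/side1.png",im)
for f in("side0","side1"):
    im=cv2.imread(f"pics/{f}.png")
    H,S,V=cv2.split(cv2.cvtColor(im,cv2.COLOR_BGR2HSV)[235:265,290:330])
    m=((H<8)|(H>172))&(S>150)&(V>60)
    print(f,m.sum(),np.round([np.nonzero(m)[1].mean()+290,np.nonzero(m)[0].mean()+235],2),np.nonzero(m)[0].min()+235,np.nonzero(m)[0].max()+235)
for z in(107,99): print(np.round(proj("side",[496.8,168,z]),2))
a,b=[cv2.resize(cv2.imread(f"pics/{f}.png")[215:285,270:340],(400,400),interpolation=2) for f in("side0","side1")]
cv2.imwrite("pics/v4.png",np.hstack([a,b]))
```

```text
side0 162 [306.67 250.2 ] 243 258
side1 159 [306.87 251.48] 245 259
[305.59 247.56]
[305.68 249.24]
```

View pics/v4.png

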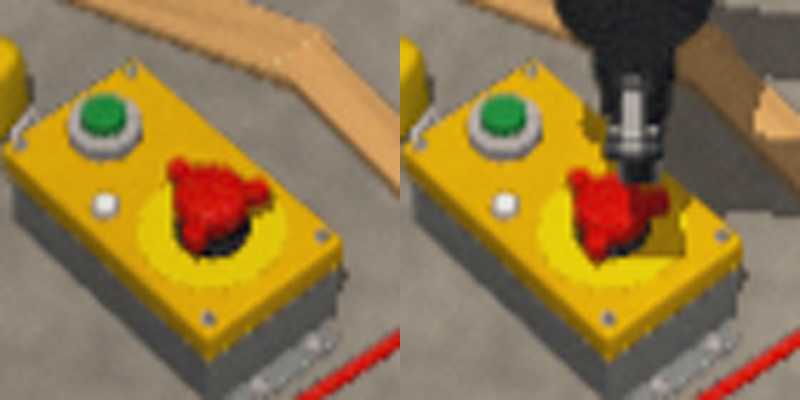

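Side view: the head has dropped by about 1.5 px (8 mm predicts 1.7) and the black collar is nearly hidden, so it stays latched by itself. Now down into the valley before lobe 2.

Call:
drive_tool:
  commands:
    - [[0.004, -0.004, 0.2], [0, 0, 0], -1]
    - [[0, 0, 0.15], [0, 0, 0], -1]
    - [[0, 0, 0.06], [0, 0, 0], -1]
    - [[0, 0, 0.05], [0, 0, 0], -1]
    - [[0, 0, 0.04], [0, 0, 0], -1]
    - [[0, 0, 0], [0, 0, 0], -1]
    - [[0, 0, 0], [0, 0, 0], -1]

```text
t: 6.75
tcp_pos: [467.5, 186.3, 81.3]
tool_rot: [[0.479, -0.878, 0.001], [-0.878, -0.479, 0.0], [0.0, -0.001, -1.0]]
wrist_force: [-0.4, -1.0, -0.2]
finger_gap: 0.0
```

```bash
python3 -c "
from h import *
step([467,186.8,79.5],-61.4)"
```

```text
t 6.75 tcp [467.47 186.28  81.27] yaw -61.36 F [-0.35 -1.01 -0.23] M [-0.   -0.02 -0.05] gap 0.0 tilt [ 1.1e-03  3.0e-04 -1.0e+00]
shift mm [-0.69  0.16  1.77] norm 1.9 units(/150) [-0.0046  0.0011  0.0118] turn deg 0.04265490218003265 units(/120) 0.0004
```

Call:
drive_tool:
  commands:
    - [[-0.0076, -0.0142, 0.01], [0, 0, 0.0333], -1]
    - [[-0.0076, -0.0142, 0], [0, 0, 0.0333], -1]
    - [[-0.0076, -0.0142, 0], [0, 0, 0.0333], -1]
    - [[-0.0076, -0.0142, 0], [0, 0, 0.0333], -1]
    - [[0, 0, 0], [0, 0, 0], -1]
    - [[0, 0, 0], [0, 0, 0], -1]

```text
t: 7.35
tcp_pos: [473.4, 193.7, 79.6]
tool_rot: [[0.221, -0.975, 0.001], [-0.975, -0.221, 0.0], [0.0, -0.001, -1.0]]
wrist_force: [-0.0, -0.1, 0.2]
finger_gap: -0.002
```

Call:
drive_tool:
  commands:
    - [[-0.0076, -0.0142, 0], [0, 0, 0.0333], -1]
    - [[-0.0076, -0.0142, 0], [0, 0, 0.0333], -1]
    - [[-0.0076, -0.0142, 0], [0, 0, 0.0333], -1]
    - [[0, 0, 0], [0, 0, 0], -1]
    - [[0, 0, 0], [0, 0, 0], -1]

```text
t: 7.85
tcp_pos: [478.9, 197.9, 79.1]
tool_rot: [[0.014, -1.0, 0.0], [-1.0, -0.014, -0.0], [0.0, -0.0, -1.0]]
wrist_force: [-0.4, -0.2, -0.2]
finger_gap: 0.001
```

```bash
python3 look.py w4; python3 -c "
from h import *
step([467,186.8,79.5],-61.4)"
```

```text
red [ 318  167  122  124 7388] [394.1  231.88] [498.21 167.88  95.  ]
red [227 242  35  23 400] [244.35 252.74] [487.88 229.91  95.  ]
green [ 445    0   78   49 2991] [481.48  20.33] [578.77 140.34  87.  ]
t 7.9 tcp [478.86 197.95  79.14] yaw -89.19 F [-0.67  0.23 -0.12] M [0.03 0.18 0.02] gap 0.001 tilt [ 1.e-04  0.e+00 -1.e+00]
shift mm [10.98 12.01 -0.37] norm 16.3 units(/150) [ 0.0732  0.0801 -0.0024] turn deg -27.793198811768434 units(/120) -0.2316
```

View pics/w4.png

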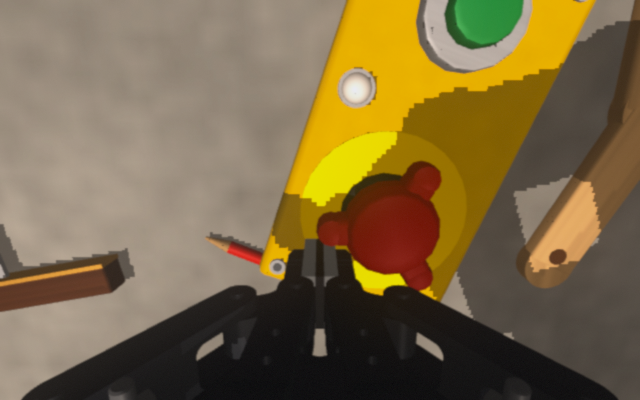

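Wrist view: the fingertip (320,240) lies against lobe 2's flank (331,228), and the head has turned by about 10°. Continuing the orbit.

Call:
drive_tool:
  commands:
    - [[-0.0076, -0.0142, 0], [0, 0, 0.0333], -1]
    - [[-0.0076, -0.0142, 0], [0, 0, 0.0333], -1]
    - [[-0.0076, -0.0142, 0], [0, 0, 0.0333], -1]
    - [[-0.0076, -0.0142, 0], [0, 0, 0.0333], -1]
    - [[0, 0, 0], [0, 0, 0], -1]
    - [[0, 0, 0], [0, 0, 0], -1]

```text
t: 8.5
tcp_pos: [487.7, 201.8, 79.1]
tool_rot: [[-0.261, -0.965, -0.0], [-0.965, 0.261, 0.0], [-0.0, 0.0, -1.0]]
wrist_force: [-0.4, 1.5, 1.3]
finger_gap: 0.001
```

Call:
drive_tool:
  commands:
    - [[-0.0076, -0.0142, 0], [0, 0, 0.0333], -1]
    - [[-0.0076, -0.0142, 0], [0, 0, 0.0333], -1]
    - [[0, 0, 0], [0, 0, 0], -1]
    - [[0, 0, 0], [0, 0, 0], -1]
    - [[0, 0, 0], [0, 0, 0], -1]

```text
t: 9.0
tcp_pos: [492.4, 202.7, 79.0]
tool_rot: [[-0.394, -0.919, -0.0], [-0.919, 0.394, 0.0], [-0.0, 0.0, -1.0]]
wrist_force: [-0.8, 1.7, 0.6]
finger_gap: -0.004
```

```bash
python3 look.py w5; python3 -c "
from h import *
step([467,186.8,79.5],-61.4)"
```

```text
red [  316   166   131   133 10099] [393.   232.08] [497.85 167.8   95.  ]
green [ 348    0   70   34 1784] [380.53  13.66] [576.65 142.75  87.  ]
t 9.05 tcp [492.45 202.65  79.  ] yaw -113.21 F [-2.3   1.34  0.06] M [ 0.19  0.24 -0.01] gap 0.0 tilt [ 0.e+00  1.e-04 -1.e+00]
shift mm [24.59 17.15 -0.5 ] norm 30.0 units(/150) [ 0.164   0.1143 -0.0033] turn deg -51.80868332631712 units(/120) -0.4317
```

View pics/w5.png

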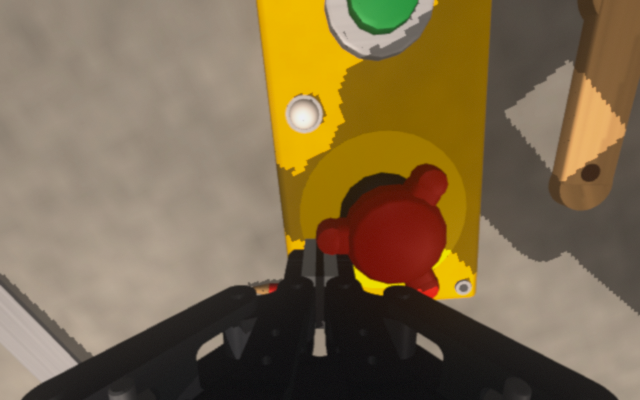

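Wrist view: the head is larger (131 px wide against 122 px), matching an 8 mm rise. Lobe 2 is about 35° round, so it has sprung out. Now I'll back the finger off along the same arc.

Call:
drive_tool:
  commands:
    - [[0.0085, 0.0136, 0], [0, 0, -0.0333], -1]
    - [[0.0085, 0.0136, 0], [0, 0, -0.0333], -1]
    - [[0.0085, 0.0136, 0], [0, 0, -0.0333], -1]
    - [[0.0085, 0.0136, 0], [0, 0, -0.0333], -1]
    - [[0.0085, 0.0136, 0], [0, 0, -0.0333], -1]
    - [[0.0085, 0.0136, 0], [0, 0, -0.0333], -1]
    - [[0.0085, 0.0136, 0], [0, 0, -0.0333], -1]
    - [[0.0085, 0.0136, 0], [0, 0, -0.0333], -1]
    - [[0.0085, 0.0136, 0], [0, 0, -0.0333], -1]
    - [[0.0085, 0.0136, 0], [0, 0, -0.0333], -1]
    - [[0.0085, 0.0136, 0], [0, 0, -0.0333], -1]
    - [[0.0085, 0.0136, 0], [0, 0, -0.0333], -1]

```text
t: 10.25
tcp_pos: [468.5, 187.9, 79.0]
tool_rot: [[0.421, -0.907, 0.001], [-0.907, -0.421, -0.001], [0.001, -0.0, -1.0]]
wrist_force: [-0.5, 0.2, 0.0]
finger_gap: -0.001
```

Call:
drive_tool:
  commands:
    - [[0, 0, 0], [0, 0, 0], -1]
    - [[0, 0, -0.1], [0, 0, 0], -1]
    - [[0, 0, -0.2], [0, 0, 0], -1]
    - [[0, 0, -0.202], [0, 0, 0], -1]
    - [[0, 0, 0], [0, 0, 0], -1]
    - [[0, 0, 0], [0, 0, 0], -1]
    - [[0, 0, 0], [0, 0, 0], -1]

```text
t: 10.95
tcp_pos: [468.0, 188.1, 153.1]
tool_rot: [[0.417, -0.909, -0.002], [-0.909, -0.417, -0.001], [0.0, 0.002, -1.0]]
wrist_force: [-0.1, 0.4, 0.2]
finger_gap: -0.0
```

```bash
python3 look.py w6;python3 fit.py w6 107 497,168.4
python3 - <<'E'
from h import *
step([466.3,186.3,155.3],-61.4)
im=r.capture("side");cv2.imwrite("pics/side2.png",im)
for f in("side0","side1","side2"):
    im=cv2.imread(f"pics/{f}.png")
    H,S,V=cv2.split(cv2.cvtColor(im,cv2.COLOR_BGR2HSV)[235:265,290:330])
    m=((H<8)|(H>172))&(S>150)&(V>60)
    print(f,m.sum(),np.round([np.nonzero(m)[1].mean()+290,np.nonzero(m)[0].mean()+235],2),np.nonzero(m)[0].min()+235,np.nonzero(m)[0].max()+235)
a=cv2.resize(cv2.imread("pics/w6.png"),(560,350));b=cv2.resize(im[215:285,270:340],(240,240),interpolation=2)
c=np.zeros((350,800,3),np.uint8);c[:,:560]=a;c[:240,560:]=b;cv2.imwrite("pics/v6.png",c)
E
```

```text
red [ 320  150   90   85 3926] [369.37 187.98] [497.39 167.54  95.  ]
red [233 165  80  77 898] [271.27 203.09] [462.6 219.6  95. ]
green [ 451   55   47   45 1614] [473.97  76.82] [582.63 140.19  87.  ]
lid ((531.2130126953125, 157.85604858398438), (96.93157958984375, 172.9171142578125), 71.71879577636719)
core px [370.88 190.12] r 28.010469436645508 z95 [496.46 166.08  95.  ] z100 [497.36 167.39 100.  ]
lobe phase mod120 -18.342851399467236 area out 450 rmax 30.174122341508962
t 11.0 tcp [467.88 188.04 152.91] yaw -65.38 F [-0.27  0.94  0.56] M [-0.04  0.07 -0.03] gap 0.003 tilt [-0.0022 -0.001  -1.    ]
shift mm [ 0.92  2.17 -2.38] norm 3.3 units(/150) [ 0.0061  0.0145 -0.0159] turn deg -3.978945372946498 units(/120) -0.0332
side0 162 [306.67 250.2 ] 243 258
side1 159 [306.87 251.48] 245 259
side2 150 [306.34 250.47] 243 258
```

View pics/v6.png

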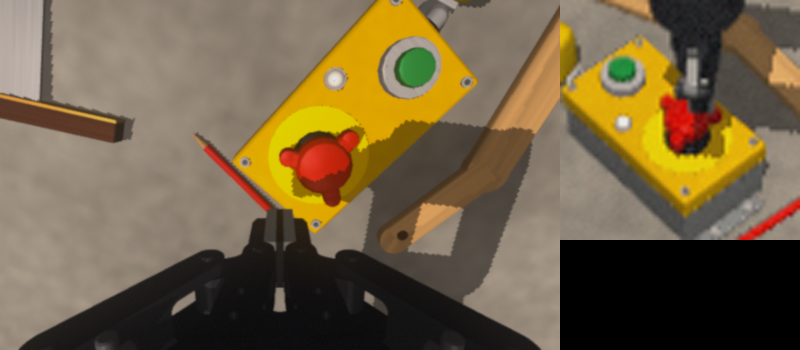

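The head is out again (side view rows 243–258, as at the start), turned back to its rest angle (-18.3°), and the tool is clear.

```bash
python3 -c "
from workcell import r
print(r.close_job())"
```

```text
the job is handed in; nothing more can be done
None
```

The emergency stop was pressed until it latched and stayed down by itself. It was then turned clockwise and sprang back out, and the job was handed in at about 11 s of the 51 s allowed.

- **Press:** I pressed straight down with the shut fingertips to z = 96.9 mm, close to the hard stop, with at most about 7.4 N vertical force in the readings. I then lifted the tool clear. The side view showed the head about 1.3 px lower than before (8 mm predicts 1.7 px), so it stayed latched.
- **Release:** I pushed lobe 2 round by about 35° without gripping, using light forces of under 3 N. In the wrist view the head grew from 122 to 131 px, which fits its 8 mm spring-out. I then backed the finger off along the same arc and raised it.
- **Last checks:** the head's lobes are back at -18.3°, the same as at the start. In the side view it spans the same rows as at the start, 243 to 258. Its mean row is 250.5 against 250.2, but the gripper hid part of it. The wrist force is near zero, with the tool about 46 mm above the head.
- **Not checked closely:** the joints of the other buttons can't be read. The tool was only moved well above the table or around the red head. The last view showed the start button, pencil, push stick and try square looking undisturbed.

No check failed. The head positions from different pictures differed by 1 to 2 mm, which is within the stated calibration.

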